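# Sort toy gears into trays and slide one under the magnifier

### The arm

A 6-joint arm with a two-finger parallel gripper is mounted at the origin on the work surface. World frame = base frame: x ahead of the robot, y to its left, z up, the work surface at z = 0. Lengths are in m, angles in rad, forces in N, time in s.
With the tool pointing down it reaches from about 0.35 to 0.775 m from the base axis. Payload 5.5 kg.
Tool frame: the origin (TCP) lies on the centre line of the jaws, within the pads' length; the fingertips stand 11 mm ahead of it and the grasp point (between the pads) lies 8 mm behind it (env.tip_extent is the distance from the TCP to the fingertips, in m); z points along the fingers, y is the line along which they close (so a half turn about z gives the same grasp; the last joint's range is limited). The gripper opens to 85 mm and grips with 20 to 120 N. Pads are 22 mm wide; open, the fingers measure 114 mm over their backs; the gripper's body (76 mm by 85 mm) begins 54 mm behind the grasp point. The pads swing forward as they close: fully open they stand 13 mm farther back than shut.
Start: joints at [-1.375, 0.313, 0.046, 1.304, 0, 1.431], TCP at [0.189, -0.543, 0.222] pointing down, gripper open.
Joint ranges: [-2.76, 2.76], [-0.86, 1.69], [-1.03, 1.26], [-2.2, 2.34], [-1.47, 1.5], [-3.14, 3.14]. Speed limits (rad/s): [2.57, 2.57, 3.14, 3.14, 3.14, 3.14].

### API

Orientations are given as a unit quaternion [w, x, y, z].
In Python, from workcell import env gives the robot as it stands.
- The arm moves only by the shell command python3 -m jog 'ROWS' [FORCE]. ROWS is JSON, a list of rows, each a list of 5 numbers: the gripper's target within -1 to 1 (shut at 1, half-way at 0, fully open at -1), then the shift along the tool's x, y, z in m, then the turn about the tool's z in degrees. In form: [[fingers, tx, ty, tz, turn], ...]. A call has 1 to 5 rows; each row shifts and turns the commanded pose from where the row before left it, along the tool's axes as they then stand; what a row does not reach is not made up. A row lasts 1/12 s, in which the tool goes at most 41.7 mm and 7.16 degrees, less where a joint would pass 70% of its speed; a pose out of reach is approached as far as the arm can. A call is refused whole if a number of a shift passes 0.0417 or a number of a turn 7.16, either way. A call with a gripper value outside its range is refused whole. The fingers move at their own pace and stop on an object; FORCE is the grip in N (left out, the last holds). Time passes only in rows, so rows that do not move let the fingers close. It gives the time, the measured TCP pose, the force, the opening and the grip force at its end, in the units of the state.
- env.get_state(): the state, without advancing time (a new reading comes with each control period).
- env.read_camera(name): name is "side" or "top"; returns a dict with "img" (400x640x3 uint8, red, green, blue), "fov_y" (degrees; the focal length in pixels is half the picture's height over the tangent of half this angle, whatever the lens; pixels are square), "cx", "cy" (the principal point, pixels), "T" (4x4, takes a point from camera to world coordinates). Camera axes: x right, y up, looking along -z (the intrinsics and any distortion apply to the point x, -y, -z); pixel columns grow to the right and rows downward; lengths in m; the calibration is good to about 2 mm. A picture is of the moment at which its call begins. There is no depth.
- env.hand_in(): hands the job in; it is judged then, once.
The state is a dict: "clock": time; "joint_pos": joint angles; "qvel": joint speeds; "tau": joint torques, N m; "tcp_pos": TCP position; "orientation": TCP orientation; "wrist_force": force on the tool from outside, world axes, zero at the start; "ft_torque": the same for the moment, N m; "finger_gap": finger opening in m; "grip_force": force on a finger pad.
Only numpy, scipy, OpenCV 4.12 (cv2) and the standard library are available. Lean on these libraries where they do the work, as an engineer would, in place of code of your own. Each camera call takes 0.05 s, during which the arm holds its last target. There are 200 camera calls.

### The job

A toy's gearbox lies in pieces on the repair table: set each of the three toothed white gears flat, sleeve up, in the grey tray of its own size rank (biggest gear in the biggest tray, middle in middle, smallest in smallest), and leave the bobbin, the toy wheel and the dome cap where they lie. Once all three gears are in, take the biggest tray by its grip post, with its gear aboard, and slide it in under the low magnifier from the side facing the robot, so that its dish stands on the table squarely and centrally under the lens.

Things in the scene. Friction and masses are not known exactly. Their poses are not given: they have to be found in the camera images.
- gear_l: Biggest toothed gear, white plastic, lying flat: toothed disc 56 mm across the tips and 10 mm thick, with a round sleeve 12 mm across standing up from its middle to 32 mm above the underside (the grip, bare from 10 to 32 mm). About 30 g. Origin: centre of the underside; z up.
- gear_m: Middle toothed gear, white plastic, lying flat: toothed disc 40 mm across the tips and 10 mm thick, with a round sleeve 12 mm across standing up from its middle to 32 mm above the underside (the grip, bare from 10 to 32 mm). About 22 g. Origin: centre of the underside; z up.
- gear_s: Smallest toothed gear, white plastic, lying flat: toothed disc 26 mm across the tips and 10 mm thick, with a round sleeve 12 mm across standing up from its middle to 32 mm above the underside (the grip, bare from 10 to 32 mm). About 14 g. Origin: centre of the underside; z up.
- tray_l: Biggest grey plastic tray, loose, 100 g: square open dish 82 mm outside, 76 mm inside, 12 mm high, floor and walls 3 mm; a tongue (4 mm thick) runs 60 mm out to -x, on it an upright grip post centred at x = -91 mm, y = 0 (20 mm along x, 14 mm along y, top at 38 mm). Origin: underside, middle of the dish; x from post to dish, z up. Post towards the robot.
- tray_m: Middle grey plastic tray, loose, 80 g: square open dish 66 mm outside, 60 mm inside, 12 mm high, floor and walls 3 mm; a tongue (4 mm thick) runs 60 mm out to -x, on it an upright grip post centred at x = -83 mm, y = 0 (20 mm along x, 14 mm along y, top at 38 mm). Origin: underside, middle of the dish; x from post to dish, z up.
- tray_s: Smallest grey plastic tray, loose, 60 g: square open dish 52 mm outside, 46 mm inside, 12 mm high, floor and walls 3 mm; a tongue (4 mm thick) runs 60 mm out to -x, on it an upright grip post centred at x = -76 mm, y = 0 (20 mm along x, 14 mm along y, top at 38 mm). Origin: underside, middle of the dish; x from post to dish, z up.
- lamp: Low bench magnifier, fixed: flat grey plate with square clear lens, 100 mm along x, 150 mm along y, underside 48 mm and top 61 mm above the table, on four 10 mm legs at x = +-44 mm, y = +-70 mm (130 mm free between them). Open at the front (-x, towards the robot). Origin: on the table below the lens's middle; x from front to back, z up.
- bobbin: Bystander: white plastic bobbin, two smooth flanges 30 mm across, 28 mm high, no teeth, standing. Origin: centre of the underside. Leave it.
- wheel: Bystander: toy wheel with black tyre and white hub cap, 40 mm across, 16 mm thick, lying flat. Origin: centre of the underside. Leave it.
- dome: Bystander: smooth white dome cap, 40 mm across, 20 mm high. Origin: centre of the underside. Leave it.
Not all that is in view belongs to the job. Leave any orange or pink look-alike of the gear_s alone.

How it is judged:
By the outcome, as a careful person would: the job done as asked, in the order asked, and still so for the second after the job is handed in, with the robot touching nothing.
It also fails if it takes over 120 s, if anything falls off the work surface, if the arm or the gripper's body presses on something with over 40 N, if the wrist force passes 120 N, or if a joint passes its speed limit or range.

## Working session

There is one attempt and no reset: what is moved stays moved. The work goes in short steps, Python scripts to look and compute and a shell command to move; the robot and the scene stay as the last step left them, time stands still between calls to the robot, and variables do not carry over. Pictures are saved under pics/ and viewed, at most 14 in all, crops included, and the job is handed in when it is done.

```bash
ls; mkdir -p pics; cat > h.py <<'E'
from workcell import env
import numpy as np, cv2
def snap(n,f,crop=None,s=1):
    c=env.read_camera(n); im=c["img"][:,:,::-1]
    np.save(f'pics/{n}.npy',c["img"])
    if crop: x0,y0,x1,y1=crop; im=im[y0:y1,x0:x1]
    cv2.imwrite('pics/'+f,cv2.resize(im,None,fx=s,fy=s,interpolation=cv2.INTER_CUBIC)); return c
def w(c,u,v,z):
    f=200/np.tan(np.radians(c["fov_y"])/2)
    d=c["T"][:3,:3]@np.array([(u-c["cx"])/f,-(v-c["cy"])/f,-1.]); o=c["T"][:3,3]
    return o+d*(z-o[2])/d[2]
E
python3 - <<'E'
from h import *
for n in("top","side"):
    c=snap(n,n+'0.png',s=1.25); print({k:v for k,v in c.items() if k!="img"})
print(env.get_state())
E
```

```text
pics
{'fov_y': 45.60662349659273, 'cx': 315.5654493494553, 'cy': 204.74532901042213, 'T': array([[-0.00183629,  0.97302986, -0.23067188,  0.30435686],
       [-0.99999532, -0.00122263,  0.00280323,  0.00521031],
       [ 0.0024456 ,  0.23067595,  0.97302756,  1.06671002],
       [ 0.        ,  0.        ,  0.        ,  1.        ]])}
{'fov_y': 57.53146938686411, 'cx': 314.8927099336605, 'cy': 199.64381137148126, 'T': array([[ 0.86730751,  0.33143173, -0.3713902 ,  0.28076799],
       [-0.49750323,  0.60171393, -0.62484469, -0.42424109],
       [ 0.0163773 ,  0.72670032,  0.68675937,  0.49872983],
       [ 0.        ,  0.        ,  0.        ,  1.        ]])}
{'clock': 0.1, 'joint_pos': array([-1.37462338e+00,  3.13933243e-01,  4.50848337e-02,  1.30363304e+00,
       -2.19613508e-05,  1.43122535e+00]), 'qvel': array([ 0.00049177, -0.00141992,  0.00326195,  0.00043407, -0.00217757,
        0.00036818]), 'tau': array([ 3.85009887e-03, -4.81724596e+01,  2.99243528e+01,  1.27521035e-02,
        1.04051790e-05, -2.73192455e-06]), 'tcp_pos': array([ 0.18934988, -0.5424095 ,  0.22089039]), 'orientation': array([-8.41910455e-04,  9.85942210e-01,  1.67084557e-01, -3.48183311e-05]), 'wrist_force': array([-0.93542264, -0.28539691,  0.72287017]), 'ft_torque': array([ 0.01174053, -0.00478748,  0.01645877]), 'grip_force': 0.0, 'finger_gap': 0.08515566409305846}
```

View pics/top0.png

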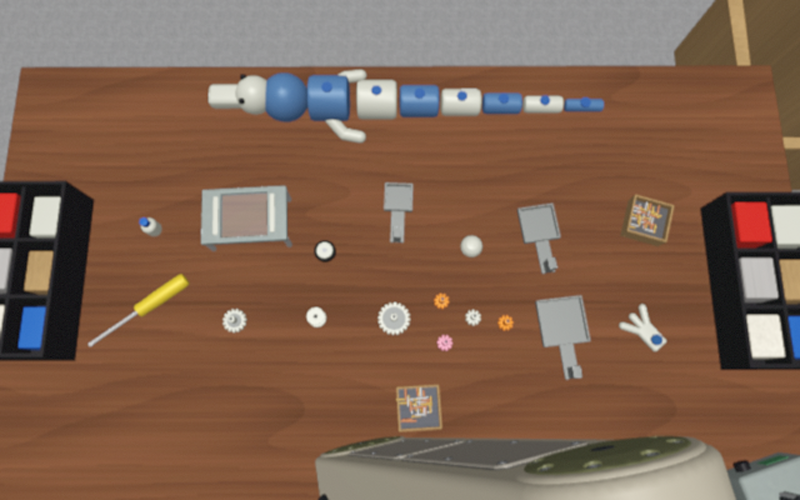

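View pics/side0.png

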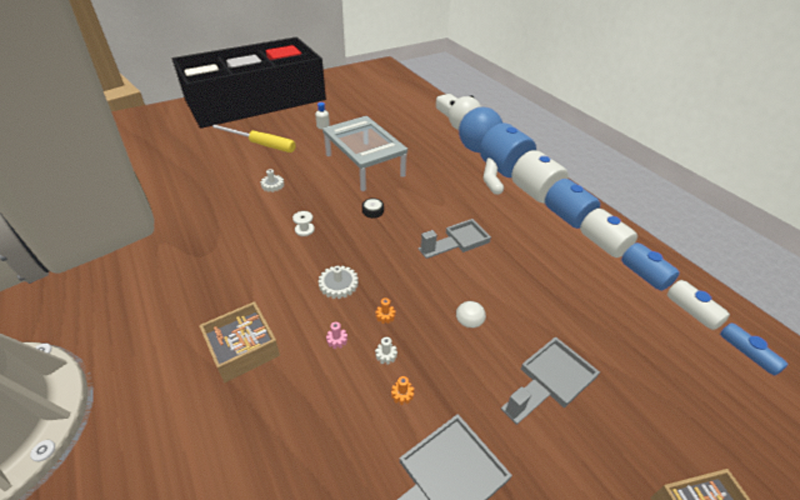

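The top view shows, in 800x500 pixels: gear_m (234,320), bobbin (316,317), gear_l (394,318), gear_s (473,317). The trays are s (398,197), m (540,224) and l (563,322), and the lamp is at (245,215). I'll enlarge these areas to read them more closely.

```bash
python3 - <<'E'
from h import *
im=np.load('pics/top.npy')[:,:,::-1]
for n,(x0,y0,x1,y1) in dict(a=(150,140,350,280),b=(300,140,500,290)).items():
    cv2.imwrite(f'pics/t{n}.png',cv2.resize(im[y0:y1,x0:x1],None,fx=4,fy=4,interpolation=cv2.INTER_CUBIC))
E
```

```text
(no output)
```

View pics/ta.png

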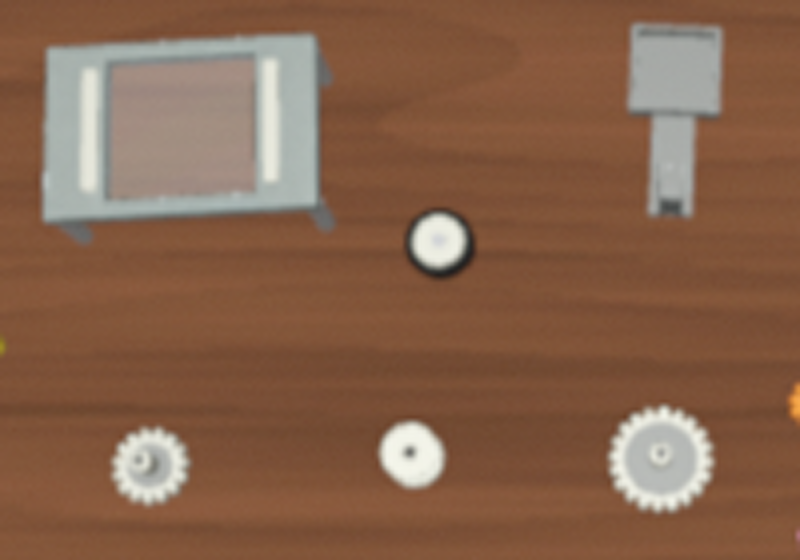

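View pics/tb.png

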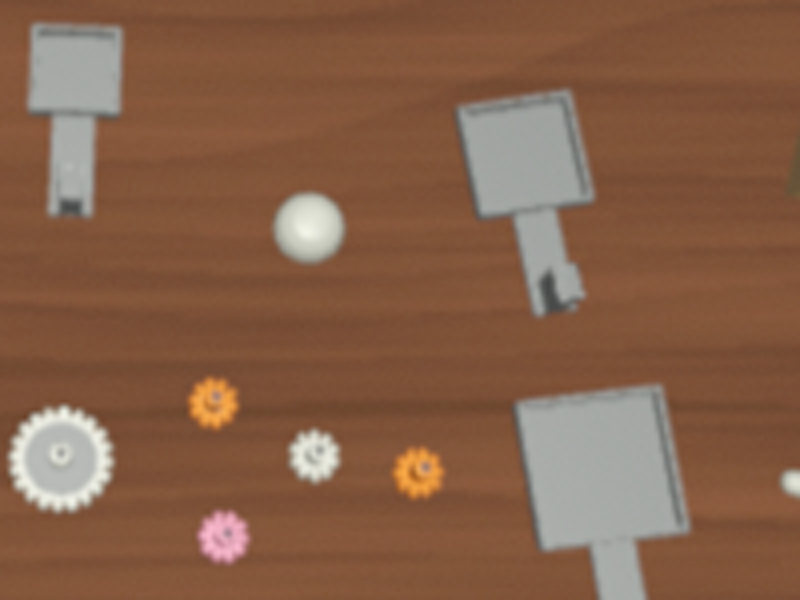

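```bash
cat >> h.py <<'E'
def P(c,u,v,z,x0,y0,s=4): return w(c,(u+.5)/s-.5+x0,(v+.5)/s-.5+y0,z)[:2]
E
python3 - <<'E'
from h import *
np.set_printoptions(precision=4,suppress=True)
c=env.read_camera("top")
A=lambda u,v,z:P(c,u,v,z,150,140)
B=lambda u,v,z:P(c,u,v,z,300,140)
def quad(n,p):
    p=np.array(p); m=p.mean(0); ex=(p[0]+p[1]-p[2]-p[3])/2; ey=(p[0]+p[3]-p[1]-p[2])/2
    print(n,m,'ex',np.linalg.norm(ex),np.degrees(np.arctan2(ex[1],ex[0])),'ey',np.linalg.norm(ey),np.degrees(np.arctan2(-ey[0],ey[1])))
quad('lamp',[A(*q,.061) for q in((47,48),(317,36),(317,207),(43,221))])
quad('ts',[B(*q,.012) for q in((32,25),(122,27),(120,115),(28,112))])
quad('tm',[B(*q,.012) for q in((458,106),(571,90),(593,200),(480,217))])
quad('tl',[B(*q,.012) for q in((516,402),(661,386),(689,531),(543,549))])
for n,f,d,t in(('l',B,(61,459),(61,453)),('m',A,(150,466),(141,460)),('s',B,(315,456),(318,453))):
    print(n,f(*d,.008),f(*t,.032))
print('dome',B(309,228,.01),'bob',A(412,455,.02),'wheel',A(440,242,.012), 'or',B(213,403,.01),B(418,473,.01),B(223,537,.01))
E
```

```text
lamp [0.6188 0.2686] ex 0.0993225820659142 2.611095983321014 ey 0.14979368958978392 2.8039448920841004
ts [ 0.6689 -0.0049] ex 0.05378554588400308 -2.053768110527032 ey 0.0531192621530736 -1.709980150057725
tm [ 0.618  -0.2647] ex 0.06709824814953837 7.598753147104079 ey 0.0666336753409398 8.503901365363115
tl [ 0.4364 -0.2969] ex 0.08191020284614782 6.898418710370127 ey 0.08209005255476068 6.528736592355494
l [0.4415 0.0039] [0.4417 0.0039]
m [0.438  0.2886] [0.4383 0.2873]
s [ 0.443  -0.1379] [ 0.4415 -0.1364]
dome [ 0.5738 -0.1384] bob [0.4424 0.1413] wheel [0.5654 0.1299] or [ 0.4726 -0.0814] [ 0.4331 -0.1947] [ 0.3979 -0.0854]
```

```bash
python3 -m jog '[[0.2,0,0,0,6.4],[0.2,0,0,0,6.4],[0.2,0,0,0,6.4],[0.2,0.021,-0.0338,0,0],[0.2,0.021,-0.0338,0,0]]' 30
python3 -m jog '[[0.2,0.021,-0.0338,0,0],[0.2,0.021,-0.0338,0,0],[0.2,0.021,-0.0338,0,0],[0.2,0.021,-0.0338,0,0],[0.2,0.021,-0.0338,0,0]]'
python3 -m jog '[[0.2,0.021,-0.0338,0,0],[0.2,0.021,-0.0338,0,0],[0.2,0.021,-0.0338,0,0],[0.2,0.021,-0.0338,0,0],[0.2,0.021,-0.0338,0,0]]'
python3 -m jog '[[0.2,0,0,0.03,0],[0.2,0,0,0.03,0],[0.2,0,0,0.03,0],[0.2,0,0,0.03,0],[0.2,0,0,0,0]]'
```

```text
clock: 0.57
tcp_pos: [0.2309, -0.4756, 0.2206]
orientation: [-0.0, 1.0, -0.002, -0.0]
wrist_force: [1.5, -0.2, -0.8]
finger_gap: 0.0341
grip_force: 0.0
clock: 0.98
tcp_pos: [0.3367, -0.3044, 0.2215]
orientation: [-0.0, 1.0, 0.0, -0.0]
wrist_force: [0.7, -0.1, 0.3]
finger_gap: 0.034
grip_force: 0.0
clock: 1.4
tcp_pos: [0.4417, -0.1352, 0.2217]
orientation: [0.0, 1.0, 0.0, 0.0]
wrist_force: [0.6, -0.4, 0.7]
finger_gap: 0.0345
grip_force: 0.0
clock: 1.82
tcp_pos: [0.4371, -0.1348, 0.0965]
orientation: [-0.002, 1.0, 0.001, -0.004]
wrist_force: [-1.1, 0.2, -0.4]
finger_gap: 0.0345
grip_force: 0.0
```

```bash
python3 -m jog '[[0.2,0,0,0.02,0],[0.2,0,0,0,0],[0.2,0,0,0,0]]'; python3 - <<'E'
from h import *
c=snap("side","s1.png",(200,200,440,360),3.3)
print(env.get_state()['tcp_pos'])
E
```

```text
clock: 2.07
tcp_pos: [0.4409, -0.1371, 0.0823]
orientation: [-0.0, 1.0, 0.0, -0.0]
wrist_force: [0.1, 0.6, 0.1]
finger_gap: 0.0344
grip_force: 0.0
[ 0.44161194 -0.13750112  0.08298251]
```

View pics/s1.png

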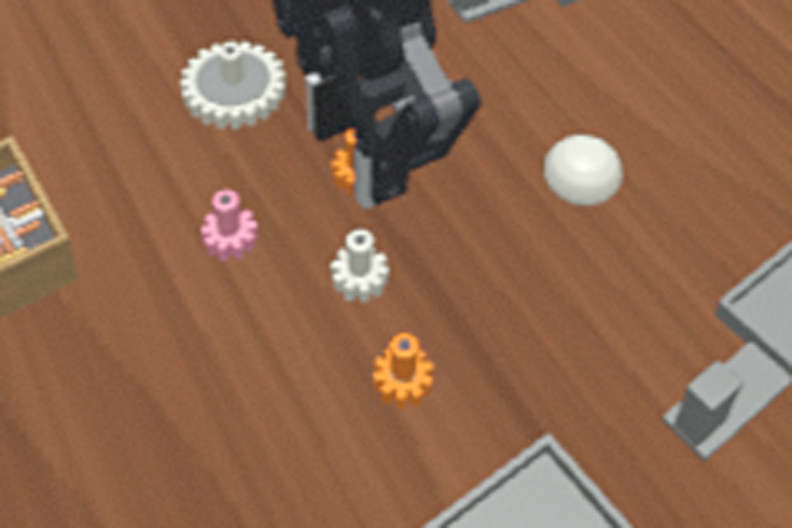

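```bash
python3 - <<'E'
from h import *
np.set_printoptions(precision=4,suppress=True)
c=env.read_camera("side")
S=lambda u,v,z:P(c,u,v,z,200,200,3.3)
print('s',S(360,237,.032),'l',S(231,48,.032),'pink',S(226,197,.032),'or',S(405,341,.032),'tm post near top corner',S(690,405,.038))
print('m',w(c,269/1.25,171/1.25,.032))
E
```

```text
s [ 0.4446 -0.135 ] l [0.4436 0.0066] pink [ 0.3996 -0.0834] or [ 0.4351 -0.1921] tm post near top corner [ 0.5208 -0.2782]
m [0.4385 0.289  0.032 ]
```

```bash
python3 -m jog '[[0.2,0.001,0,0.029,0],[0.2,0.001,0,0.029,0],[0.2,0,0,0,0],[0.2,0,0,0,0]]'; python3 -m jog '[[1,0,0,0,0],[1,0,0,0,0],[1,0,0,0,0],[1,0,0,0,0],[1,0,0,0,0]]' 30;  python3 -m jog '[[1,0,0,-0.025,0],[1,0,0,-0.03,0],[1,0,0,-0.03,0],[1,0,0,0,0],[1,0,0,0,0]]'
```

```text
clock: 2.5
tcp_pos: [0.4425, -0.1369, 0.024]
orientation: [-0.0, 1.0, 0.0, -0.001]
wrist_force: [0.5, 0.5, 0.0]
finger_gap: 0.0341
grip_force: 0.0
clock: 2.92
tcp_pos: [0.4437, -0.1374, 0.0245]
orientation: [0.0, 1.0, 0.0, 0.001]
wrist_force: [-0.4, 0.6, -0.2]
finger_gap: -0.0001
grip_force: 0.0
clock: 3.33
tcp_pos: [0.4449, -0.138, 0.1108]
orientation: [0.001, 1.0, 0.0, 0.002]
wrist_force: [-0.2, 0.4, -0.6]
finger_gap: -0.0
grip_force: 0.0
```

```bash
python3 - <<'E'
from h import *
c=snap("side","s2.png",(200,200,440,360),3.3)
E
```

```text
(no output)
```

View pics/s2.png

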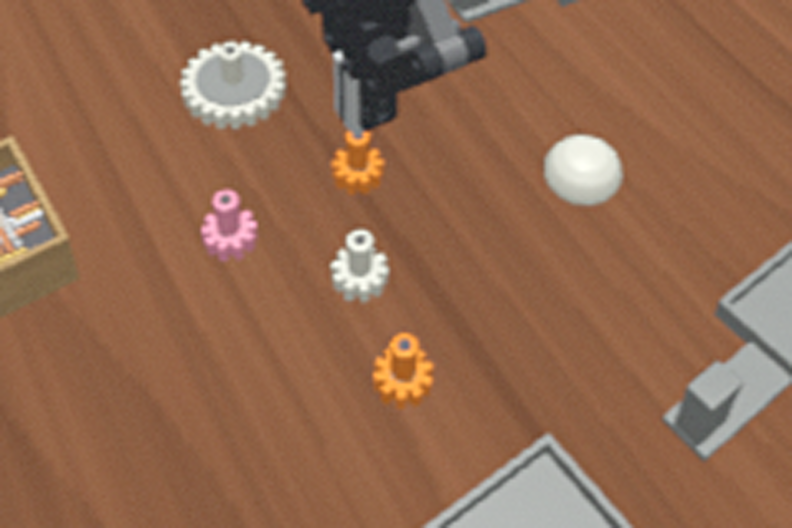

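```bash
python3 - <<'E'
from h import *
np.set_printoptions(precision=4,suppress=True)
c=env.read_camera("side")
S=lambda u,v,z:P(c,u,v,z,200,200,3.3)
st=env.get_state();print(env.tip_extent,st['tcp_pos'])
for z in(.09,.1,.11,.12):print(z,S(352,130,z))
c=snap("top","t2.png",(300,170,500,320),4)
for z in (.1,.11): print(z,P(c,400,300,z,300,170))
E
```

```text
0.011 [ 0.4429 -0.137   0.1083]
0.09 [ 0.449  -0.1192]
0.1 [ 0.4449 -0.1267]
0.11 [ 0.4407 -0.1341]
0.12 [ 0.4366 -0.1416]
0.1 [ 0.4493 -0.1696]
0.11 [ 0.4478 -0.1678]
```

View pics/t2.png

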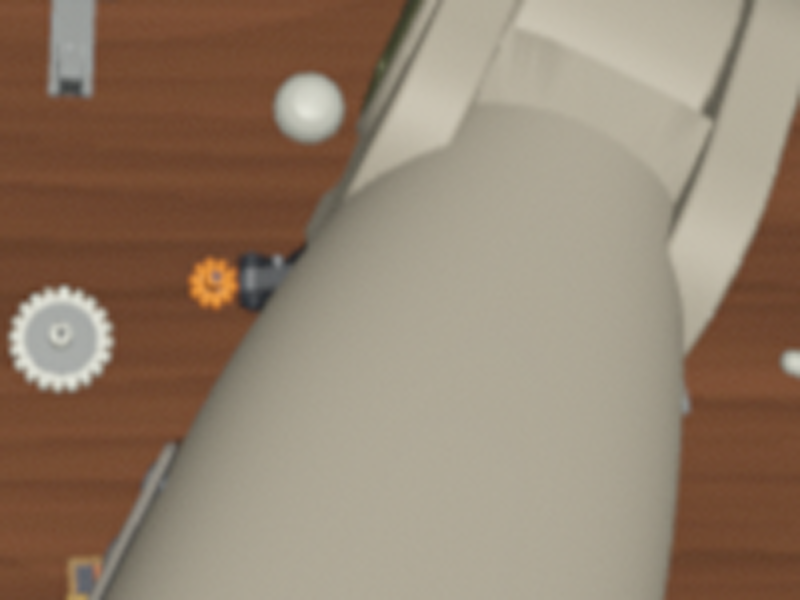

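```bash
python3 -m jog '[[1,0,0,0.025,0],[1,0,0,0.025,0],[1,0,0,0,0],[1,0,0,0,0]]'; python3 - <<'E'
from h import *
c=snap("side","s3.png",(250,210,390,300),5.5)
p=env.get_state()['tcp_pos'];print(p)
f=200/np.tan(np.radians(c["fov_y"])/2)
for dz in(-.011,0,.01):
    q=c["T"][:3,:3].T@(p+[0,0,dz]-c["T"][:3,3]); print(dz,(c["cx"]+f*q[0]/-q[2]-250)*5.5,(c["cy"]+f*q[1]/q[2]-210)*5.5)
E
```

```text
clock: 3.82
tcp_pos: [0.4409, -0.136, 0.0568]
orientation: [-0.001, 1.0, 0.0, -0.003]
wrist_force: [-0.1, -0.1, -0.4]
finger_gap: 0.0
grip_force: 0.0
[ 0.44224046 -0.13669853  0.05810016]
-0.011 318.9944818654385 313.5525681304788
0 319.13195859260213 289.17568592908543
0.01 319.2603041021731 266.41791861503356
```

View pics/s3.png

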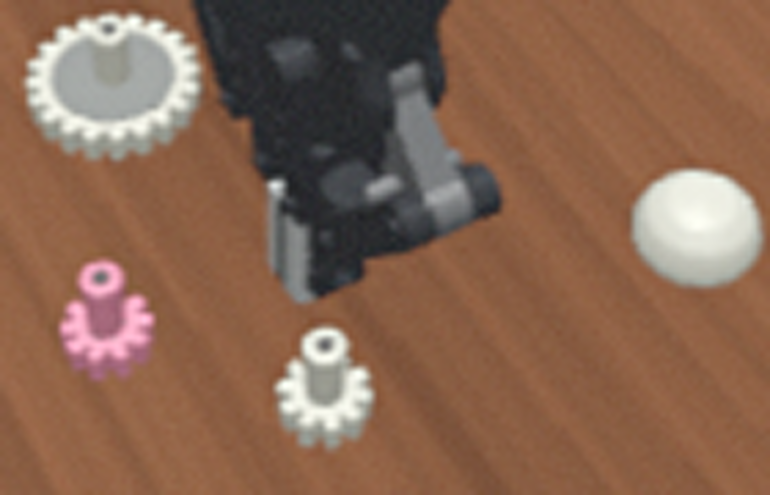

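```bash
python3 -m jog '[[1,0.001,0,0.007,0],[1,0,0,0.006,0],[1,0,0,0,0],[1,0,0,0,0]]'; for i in 1; do python3 -m jog '[[1,0,0,0.002,0],[1,0,0,0,0]]' | grep -E 'tcp|wrist'; python3 -m jog '[[1,0,0,0.002,0],[1,0,0,0,0]]'| grep -E 'tcp|wrist';python3 -m jog '[[1,0,0,0.002,0],[1,0,0,0,0]]'| grep -E 'tcp|wrist';python3 -m jog '[[1,0,0,0.002,0],[1,0,0,0,0]]'| grep -E 'tcp|wrist'; done
```

```text
clock: 4.2
tcp_pos: [0.4441, -0.1371, 0.0457]
orientation: [0.0, 1.0, 0.0, -0.0]
wrist_force: [0.1, 0.7, -0.7]
finger_gap: -0.0001
grip_force: 0.0
tcp_pos: [0.4443, -0.1372, 0.0438]
wrist_force: [-0.6, -0.8, 0.9]
tcp_pos: [0.4442, -0.1372, 0.0416]
wrist_force: [-0.6, 0.1, -0.9]
tcp_pos: [0.444, -0.1371, 0.0394]
wrist_force: [-0.0, 0.5, 0.3]
tcp_pos: [0.444, -0.1371, 0.0374]
wrist_force: [-1.0, 1.0, -1.2]
```

```bash
python3 -m jog '[[1,0,0,0.002,0],[1,0,0,0,0]]' | grep -E 'tcp|wrist'; python3 -m jog '[[1,0,0,0.002,0],[1,0,0,0,0]]'| grep -E 'tcp|wrist';python3 -m jog '[[1,0,0,0.002,0],[1,0,0,0,0]]'| grep -E 'tcp|wrist';python3 -m jog '[[1,0,0,0.002,0],[1,0,0,0,0]]'| grep -E 'tcp|wrist'; python3 - <<'E'
from h import *
c=snap("side","s4.png",(250,210,390,300),5.5)
E
```

```text
tcp_pos: [0.444, -0.1371, 0.0354]
wrist_force: [-0.6, 0.6, 0.1]
tcp_pos: [0.4441, -0.1371, 0.0334]
wrist_force: [0.3, 0.9, -0.8]
tcp_pos: [0.444, -0.1371, 0.0314]
wrist_force: [0.3, -0.5, -0.1]
tcp_pos: [0.4441, -0.1371, 0.0294]
wrist_force: [0.3, 0.2, -0.3]
```

View pics/s4.png

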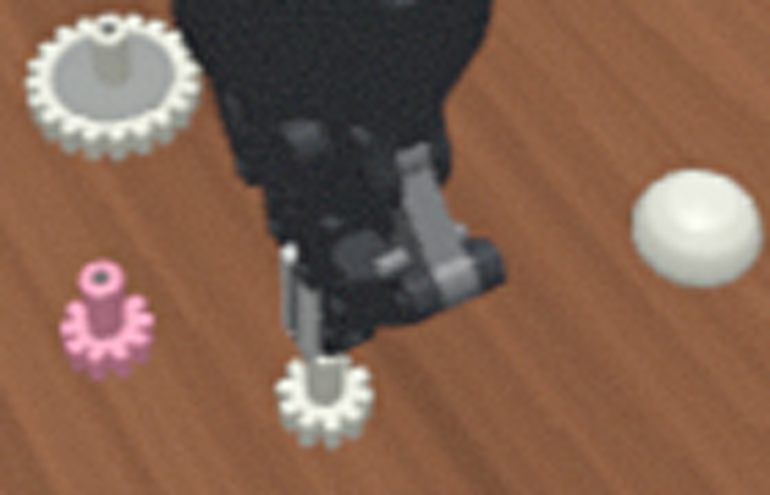

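```bash
python3 -m jog '[[1,0,0,0.002,0],[1,0,0,0,0]]' | grep -E 'tcp|wrist'; python3 -m jog '[[1,0,0,0.002,0],[1,0,0,0,0]]'| grep -E 'tcp|wrist'
```

```text
tcp_pos: [0.4441, -0.1371, 0.0274]
wrist_force: [-0.3, 0.2, 0.7]
tcp_pos: [0.444, -0.1371, 0.0254]
wrist_force: [0.1, 0.2, -0.5]
```

```bash
python3 -m jog '[[1,0,0,0.002,0],[1,0,0,0,0]]'| grep -E 'tcp|wrist'
```

```text
tcp_pos: [0.4441, -0.1371, 0.0234]
wrist_force: [0.1, 0.0, -0.0]
```

```bash
python3 -m jog '[[1,0,0,0.0015,0],[1,0,0,0,0]]'| grep -E 'tcp|wrist'; python3 -m jog '[[1,0,0,0.0015,0],[1,0,0,0,0]]'| grep -E 'tcp|wrist'; python3 - <<'E'
from h import *
c=snap("side","s5.png",(250,210,390,300),5.5)
E
```

```text
tcp_pos: [0.4444, -0.1373, 0.0225]
wrist_force: [-0.5, 0.9, 2.5]
tcp_pos: [0.4448, -0.1375, 0.0224]
wrist_force: [-3.7, 1.5, 16.3]
```

View pics/s5.png

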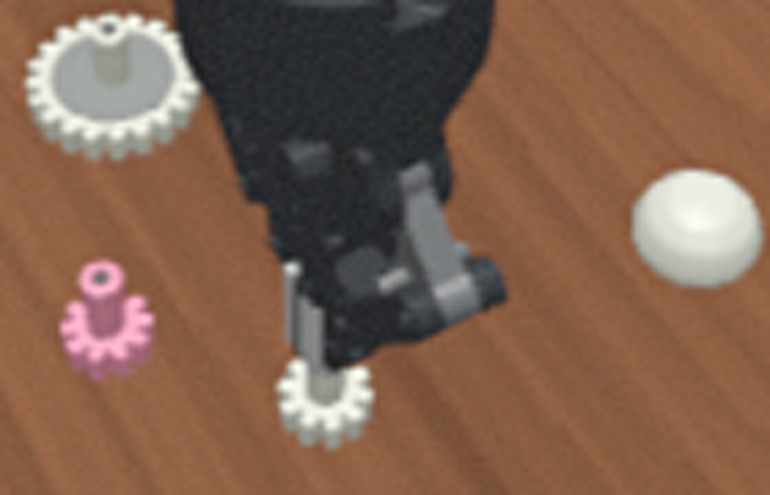

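Contact with the sleeve top (z = 0.032) came at an indicated TCP z of 0.0225, so the tips sit about 20 mm higher than the nominal figure says. I'll grasp about 20 mm lower.

```bash
python3 -m jog '[[1,0,0,-0.02,0],[0.3,0,0,0,0],[0.3,0,0,0,0],[0.3,0,0,0,0],[0.3,0,0,0,0]]'; python3 -m jog '[[0.3,0,0,0.018,0],[0.3,0,0,0.014,0],[0.3,0,0,0,0],[0.3,0,0,0,0]]'; 
```

```text
clock: 6.88
tcp_pos: [0.4437, -0.1369, 0.04]
orientation: [-0.0, 1.0, 0.0, -0.0]
wrist_force: [0.1, 0.0, -0.7]
finger_gap: 0.0301
grip_force: 0.0
clock: 7.22
tcp_pos: [0.4429, -0.1365, 0.0076]
orientation: [-0.001, 1.0, 0.0, -0.001]
wrist_force: [-0.6, -0.6, -0.1]
finger_gap: 0.03
grip_force: 0.0
```

```bash
python3 -m jog '[[0.3,0,0,0.004,0],[0.3,0,0,0,0]]'; python3 -m jog '[[1,0,0,0,0],[1,0,0,0,0],[1,0,0,0,0],[1,0,0,0,0]]' 30
```

```text
clock: 7.38
tcp_pos: [0.4444, -0.1372, 0.0047]
orientation: [0.0, 1.0, 0.0, 0.0]
wrist_force: [-0.8, 0.4, -0.8]
finger_gap: 0.0299
grip_force: 0.0
clock: 7.72
tcp_pos: [0.4447, -0.1374, 0.0052]
orientation: [0.0, 1.0, 0.0, 0.001]
wrist_force: [0.0, -0.3, 2.3]
finger_gap: 0.0104
grip_force: 29.3
```

```bash
python3 -m jog '[[1,0,0,-0.03,0],[1,0,0,-0.03,0],[1,0,0,-0.03,0],[1,0.028,-0.0165,0,0],[1,0.028,-0.0165,0,0]]';python3 -m jog '[[1,0.028,-0.0165,0,0],[1,0.028,-0.0165,0,0],[1,0.028,-0.0165,0,0],[1,0.028,-0.0165,0,0],[1,0.028,-0.0165,0,0]]';python3 -m jog '[[1,0.029,-0.0165,0,0],[1,0,0,0,0],[1,0,0,0,0],[1,0,0,0.03,0],[1,0,0,0,0]]'; python3 - <<'E'
from h import *
c=snap("side","s6.png",(330,140,470,230),5.5)
E
```

```text
clock: 8.13
tcp_pos: [0.5018, -0.105, 0.0975]
orientation: [0.001, 1.0, -0.001, 0.002]
wrist_force: [0.2, -0.2, -0.2]
finger_gap: 0.0103
grip_force: 29.3
clock: 8.55
tcp_pos: [0.6412, -0.0205, 0.0946]
orientation: [0.0, 1.0, 0.0, -0.0]
wrist_force: [-0.2, -0.4, -0.1]
finger_gap: 0.0106
grip_force: 29.3
clock: 8.97
tcp_pos: [0.6654, -0.0051, 0.0603]
orientation: [-0.0, 1.0, 0.0, -0.004]
wrist_force: [-2.0, 0.0, -2.0]
finger_gap: 0.0106
grip_force: 29.3
```

View pics/s6.png

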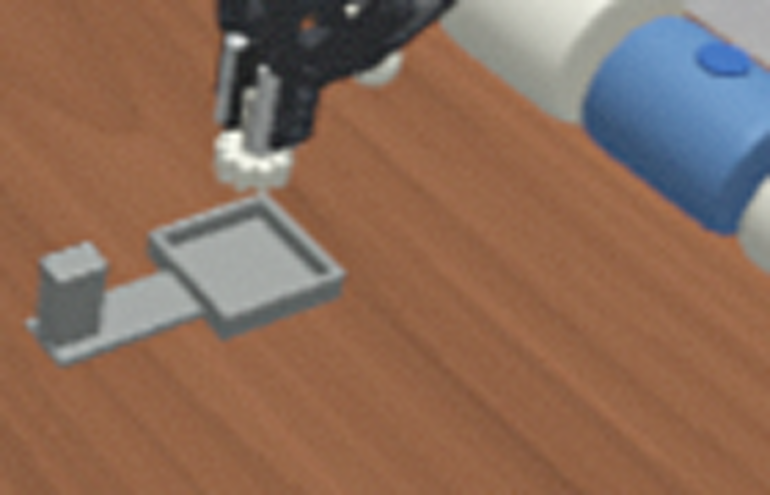

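The gear is held level above tray_s. Gear centre is at crop pixel (254,165) and the dish centre at (247,263).

```bash
python3 - <<'E'
from h import *
c=env.read_camera("side");S=lambda u,v,z:P(c,u,v,z,330,140,5.5)
print(env.get_state()['tcp_pos'],S(254,162,.061),[S(u,v,.012) for u,v in((150,237),(263,193),(345,272),(222,328))], np.mean([S(u,v,.012) for u,v in((150,237),(263,193),(345,272),(222,328))],0))
# post tops of tray_l in side0 unseen; tray_l post side
E
```

```text
[ 0.66657629 -0.00539402  0.06364542] [ 0.6631118  -0.00811213] [array([0.64466456, 0.02100049]), array([0.69747822, 0.02146006]), array([ 0.6963539, -0.0297796]), array([ 0.63888065, -0.03230888])] [ 0.66934433 -0.00490698]
```

```bash
python3 -m jog '[[1,0.003,0,0.02,0],[1,0,0,0.02,0],[1,0,0,0.012,0],[1,0,0,0,0],[1,0,0,0,0]]'; python3 -m jog '[[0.4,0,0,0,0],[0.4,0,0,0,0],[0.4,0,0,0,0],[0.4,0,0,-0.03,0],[0.4,0,0,-0.04,0]]'
```

```text
clock: 9.48
tcp_pos: [0.6714, -0.0053, 0.013]
orientation: [-0.0, 1.0, 0.0, -0.001]
wrist_force: [0.9, 0.0, -0.7]
finger_gap: 0.0101
grip_force: 29.3
clock: 9.9
tcp_pos: [0.6689, -0.0046, 0.0798]
orientation: [-0.0, 1.0, 0.0, -0.004]
wrist_force: [0.9, 0.0, 0.7]
finger_gap: 0.0259
grip_force: 0.0
```

```bash
python3 -m jog '[[0.3,0,0,-0.04,0],[0.3,-0.023,-0.0293,0,0],[0.3,-0.023,-0.0293,0,0],[0.3,-0.023,-0.0293,0,0],[0.3,-0.023,-0.0293,0,0]]';python3 -m jog '[[0.3,-0.023,-0.0293,0,0],[0.3,-0.023,-0.0293,0,0],[0.3,-0.023,-0.0293,0,0],[0.3,-0.023,-0.0293,0,0],[0.3,-0.023,-0.0293,0,0]]';python3 -m jog '[[0.3,-0.023,-0.0293,0,0],[0.3,0,0,0.03,0],[0.3,0,0,0.03,0],[0.3,0,0,0,0],[0.3,0,0,0,0]]'; python3 - <<'E'
from h import *
np.set_printoptions(precision=4,suppress=True)
print(env.get_state()['tcp_pos'])
# check gear_s in tray_s: white pixels in side view crop
c=env.read_camera("side");im=c["img"].astype(int)
m=(im.min(2)>190)&(im.max(2)-im.min(2)<25); m=m.astype('uint8')
n,l,s,ce=cv2.connectedComponentsWithStats(m)
for i in range(1,n):
    if s[i,4]>15 and s[i,1]>100 and s[i,0]<480: print(s[i],ce[i],w(c,*ce[i],.012)[:2])
E
```

```text
clock: 10.32
tcp_pos: [0.5795, 0.1, 0.1239]
orientation: [-0.006, 1.0, 0.015, 0.001]
wrist_force: [0.1, -0.1, -0.8]
finger_gap: 0.0299
grip_force: 0.0
clock: 10.73
tcp_pos: [0.4611, 0.1641, 0.1286]
orientation: [-0.035, 0.997, 0.067, -0.002]
wrist_force: [0.7, -0.2, 0.4]
finger_gap: 0.0297
grip_force: 0.0
clock: 11.15
tcp_pos: [0.4361, 0.1758, 0.0699]
orientation: [-0.042, 0.996, 0.078, -0.005]
wrist_force: [-0.1, -0.7, 0.7]
finger_gap: 0.03
grip_force: 0.0
[0.4361 0.1758 0.0699]
[288 114  28  11  80] [301.475 118.9  ] [0.6626 0.2939]
[414 121  39  26 501] [430.7126 132.5868] [0.91   0.0888]
[388 127  14  25 180] [393.7056 139.7   ] [0.8106 0.1079]
[209 142  17   8  51] [216.4902 146.0196] [0.4357 0.2821]
[292 160  13   7  79] [298. 163.] [0.5695 0.137 ]
[469 167  39  29 480] [487.1021 180.7812] [ 0.8867 -0.1049]
[235 169  15   9  97] [241.8247 173.1856] [0.45   0.1626]
[236 179  15   9  64] [243.125  183.4688] [0.4401 0.1305]
[369 182  13   8  45] [375.1778 186.1111] [ 0.6713 -0.0058]
[255 213  31  22 214] [269.986 223.729] [0.441  0.0028]
[367 241  20  16 248] [376.5887 248.7379] [ 0.5756 -0.1382]
[196 264  17   9  42] [202.9286 267.3095] [ 0.3062 -0.0322]
[182 270  12  10  36] [186.6667 274.25  ] [ 0.2798 -0.0327]
[ 20 274  20   8  63] [ 32.4127 276.6349] [0.069  0.0798]
[  3 279  61 100 935] [ 45.3925 325.415 ] [ 0.0837 -0.0219]
```

```bash
python3 -m jog '[[0.3,0,0,-0.03,0],[0.3,0,0,-0.03,0]]'; python3 -c "
from workcell import env
print(env.get_state()['joint_pos'])"
```

```text
clock: 11.37
tcp_pos: [0.4378, 0.1706, 0.1312]
orientation: [-0.042, 0.996, 0.078, -0.005]
wrist_force: [1.3, -0.2, -0.3]
finger_gap: 0.0297
grip_force: 0.0
[ 0.14379017  0.15578542 -0.38999476  1.02859999  0.08437873  3.12930254]
```

```bash
for i in 1; do
python3 -m jog '[[0.3,0,0,0,-7],[0.3,0,0,0,-7],[0.3,0,0,0,-7],[0.3,0,0,0,-7],[0.3,0,0,0,-7]]'
python3 -m jog '[[0.3,0,0,0,-7],[0.3,0,0,0,-7],[0.3,0,0,0,-7],[0.3,0,0,0,-7],[0.3,0,0,0,-7]]'
python3 -m jog '[[0.3,0,0,0,-7],[0.3,0,0,0,-7],[0.3,0,0,0,-7],[0.3,0,0,0,-7],[0.3,0,0,0,-7]]'
python3 -m jog '[[0.3,0,0,0,-7],[0.3,0,0,0,-7],[0.3,0,0,0,-7],[0.3,0,0,0,-7],[0.3,0,0,0,-7]]'
python3 -m jog '[[0.3,0,0,0,-7],[0.3,0,0,0,-7],[0.3,0,0,0,-7],[0.3,0,0,0,-7],[0.3,0,0,0,0]]'; done | grep -E 'tcp|ori'; python3 -c "
from workcell import env
print(env.get_state()['joint_pos'])"
```

```text
tcp_pos: [0.4399, 0.1708, 0.1324]
orientation: [-0.041, 0.925, 0.376, 0.011]
tcp_pos: [0.4398, 0.1709, 0.1322]
orientation: [-0.036, 0.769, 0.637, 0.023]
tcp_pos: [0.4398, 0.1709, 0.1323]
orientation: [-0.027, 0.542, 0.839, 0.032]
tcp_pos: [0.4398, 0.1709, 0.1323]
orientation: [-0.016, 0.265, 0.963, 0.039]
tcp_pos: [0.4398, 0.1709, 0.1321]
orientation: [-0.006, 0.025, 0.999, 0.042]
[ 0.14374921  0.15455742 -0.3891239   1.02554262  0.08441783  0.19438994]
```

The joint 6 limit left a 4.8° tilt that has ended up in q5. I'll undo it at the opposite joint 6 limit.

```bash
for i in 1; do
python3 -m jog '[[0.3,0,0,0,-7],[0.3,0,0,0,-7],[0.3,0,0,0,-7],[0.3,0,0,0,-7],[0.3,0,0,0,-7]]'
python3 -m jog '[[0.3,0,0,0,-7],[0.3,0,0,0,-7],[0.3,0,0,0,-7],[0.3,0,0,0,-7],[0.3,0,0,0,-7]]'
python3 -m jog '[[0.3,0,0,0,-7],[0.3,0,0,0,-7],[0.3,0,0,0,-7],[0.3,0,0,0,-7],[0.3,0,0,0,-7]]'
python3 -m jog '[[0.3,0,0,0,-7],[0.3,0,0,0,-7],[0.3,0,0,0,-7],[0.3,0,0,0,-7],[0.3,0,0,0,-7]]'
python3 -m jog '[[0.3,0,0,0,-7],[0.3,0,0,0,-7],[0.3,0,0,0,-7],[0.3,0,0,0,-7],[0.3,0,0,0,-7]]'
python3 -m jog '[[0.3,0,0,0,-7],[0.3,0,0,0,-7],[0.3,0,0,0,-4],[0.3,0,0,0,0]]'
done | grep -E 'tcp|ori'; python3 -c "
from workcell import env
print(env.get_state()['joint_pos'])"
```

```text
tcp_pos: [0.4393, 0.1709, 0.1315]
orientation: [0.006, -0.276, 0.96, 0.042]
tcp_pos: [0.4393, 0.1709, 0.1315]
orientation: [0.018, -0.552, 0.833, 0.038]
tcp_pos: [0.4393, 0.1708, 0.1315]
orientation: [-0.029, 0.777, -0.628, -0.031]
tcp_pos: [0.4393, 0.1709, 0.1315]
orientation: [-0.037, 0.93, -0.366, -0.021]
tcp_pos: [0.4393, 0.1709, 0.1315]
orientation: [-0.041, 0.997, -0.069, -0.009]
tcp_pos: [0.4379, 0.1789, 0.1314]
orientation: [-0.039, 0.996, 0.08, -0.002]
[ 0.16546931  0.15676616 -0.38794265  1.0230143   0.07867644 -3.13716572]
```

```bash
python3 -m jog '[[0.3,0,0.03,0,0],[0.3,0,0.03,0,0],[0.3,0,0,0,0]]' | grep -E 'tcp|ori'; python3 -c "
from workcell import env
print(env.get_state()['joint_pos'])"
```

```text
tcp_pos: [0.4423, 0.1492, 0.1255]
orientation: [-0.025, 0.998, 0.058, -0.001]
[ 0.11899189  0.15504791 -0.4041838   1.01111513  0.05060558 -3.13920905]
```

```bash
python3 -m jog '[[0.3,0,0.03,0,0],[0.3,0,0.03,0,0],[0.3,0,0.03,0,0],[0.3,0,0,0,0]]' | grep -E 'tcp|ori'; python3 -c "
from workcell import env
print(env.get_state()['joint_pos'],env.get_state()['orientation'])"
```

```text
tcp_pos: [0.4471, 0.1085, 0.1217]
orientation: [-0.006, 1.0, 0.027, -0.0]
[ 0.05544637  0.15046688 -0.4187625   1.00190663  0.01161698 -3.14033736] [-5.80131058e-03  9.99616088e-01  2.70907792e-02 -3.34426465e-04]
```

```bash
python3 -m jog '[[0.3,0,0.026,0,0],[0.3,0,0,0,0]]' | grep -E 'tcp|ori'; python3 -c "
from workcell import env
print(env.get_state()['joint_pos'],env.get_state()['orientation'])"
```

```text
tcp_pos: [0.4481, 0.0977, 0.1215]
orientation: [-0.0, 1.0, 0.019, -0.0]
[ 3.87689731e-02  1.48658047e-01 -4.21327578e-01  1.00093621e+00
  7.97095645e-04 -3.14047237e+00] [-3.97217037e-04  9.99822746e-01  1.88232085e-02 -7.06891421e-05]
```

```bash
for i in 1; do
python3 -m jog '[[0.3,0,0,0,7],[0.3,0,0,0,7],[0.3,0,0,0,7],[0.3,0,0,0,7],[0.3,0,0,0,7]]'
python3 -m jog '[[0.3,0,0,0,7],[0.3,0,0,0,7],[0.3,0,0,0,7],[0.3,0,0,0,7],[0.3,0,0,0,7]]'
python3 -m jog '[[0.3,0,0,0,7],[0.3,0,0,0,7],[0.3,0,0,0,7],[0.3,0,0,0,7],[0.3,0,0,0,7]]'
python3 -m jog '[[0.3,0,0,0,7],[0.3,0,0,0,7],[0.3,0,0,0,7],[0.3,0,0,0,7],[0.3,0,0,0,7]]'
python3 -m jog '[[0.3,0,0,0,7],[0.3,0,0,0,7],[0.3,0,0,0,7],[0.3,0,0,0,7],[0.3,0,0,0,7]]'
python3 -m jog '[[0.3,0,0,0,7],[0.3,0,0,0,0.16],[0.3,0,0,0,0]]'
done | tail -6; python3 -c "
from workcell import env
s=env.get_state();print(s['joint_pos'],s['tcp_pos'])"
```

```text
clock: 18.95
tcp_pos: [0.4479, 0.0992, 0.1216]
orientation: [-0.0, -0.003, 1.0, 0.001]
wrist_force: [0.4, 0.2, -0.4]
finger_gap: 0.0298
grip_force: 0.0
[ 0.04126286  0.14871909 -0.42107554  1.00100961  0.00199867  0.0355688 ] [0.44791106 0.09918046 0.12158459]
```

```bash
python3 -m jog '[[0.3,0.0014,0.0315,0,0],[0.3,0.0014,0.0315,0,0],[0.3,0.0014,0.0315,0,0],[0.3,0.0014,0.0315,0,0],[0.3,0.0014,0.0315,0,0]]';python3 -m jog '[[0.3,0.0014,0.0315,0,0],[0.3,0,0,0.035,0],[0.3,0,0,0.03,0],[0.3,0,0,0,0],[0.3,0,0,0,0]]'; python3 - <<'E'
from h import *
c=snap("side","s7.png",(170,90,310,180),5.5)
p=env.get_state()['tcp_pos'];print(p)
E
```

```text
clock: 19.37
tcp_pos: [0.4404, 0.258, 0.122]
orientation: [0.0, -0.003, 1.0, 0.001]
wrist_force: [0.3, -0.1, 0.1]
finger_gap: 0.0299
grip_force: 0.0
clock: 19.78
tcp_pos: [0.4372, 0.2875, 0.0557]
orientation: [-0.002, -0.002, 1.0, -0.0]
wrist_force: [0.8, -0.5, -0.1]
finger_gap: 0.0298
grip_force: 0.0
[0.43883337 0.2879644  0.05730595]
```

View pics/s7.png

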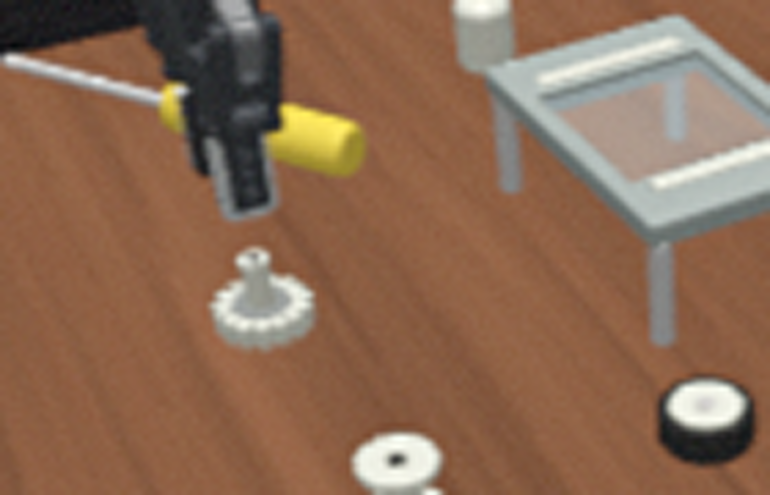

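The gripper is squarely above gear_m: sleeve at (254,255), fingers at about (245,205). Going down to grasp it.

```bash
python3 -m jog '[[0.3,0,0,0.03,0],[0.3,0,0,0.022,0],[0.3,0,0,0,0],[0.3,0,0,0,0]]';python3 -m jog '[[1,0,0,0,0],[1,0,0,0,0],[1,0,0,0,0],[1,0,0,0,0]]' 30;python3 -m jog '[[1,0,0,-0.03,0],[1,0,0,-0.035,0],[1,0,0,-0.035,0],[1,0,0,0,0],[1,0,0,0,0]]'
```

```text
clock: 20.17
tcp_pos: [0.4394, 0.2879, 0.006]
orientation: [-0.0, -0.001, 1.0, 0.001]
wrist_force: [-0.5, 0.4, 0.5]
finger_gap: 0.0296
grip_force: 0.0
clock: 20.5
tcp_pos: [0.441, 0.2889, 0.0073]
orientation: [0.002, -0.001, 1.0, 0.002]
wrist_force: [-0.7, -0.9, 7.7]
finger_gap: 0.0104
grip_force: 29.5
clock: 20.92
tcp_pos: [0.4415, 0.2892, 0.1085]
orientation: [0.003, -0.001, 1.0, 0.002]
wrist_force: [-0.1, -0.9, -0.1]
finger_gap: 0.0106
grip_force: 29.3
```

```bash
for i in 1; do python3 -m jog '[[1,-0.012,-0.0368,0,0],[1,-0.012,-0.0368,0,0],[1,-0.012,-0.0368,0,0],[1,-0.012,-0.0368,0,0],[1,-0.012,-0.0368,0,0]]';python3 -m jog '[[1,-0.012,-0.0368,0,0],[1,-0.012,-0.0368,0,0],[1,-0.012,-0.0368,0,0],[1,-0.012,-0.0368,0,0],[1,-0.012,-0.0368,0,0]]';python3 -m jog '[[1,-0.012,-0.0368,0,0],[1,-0.012,-0.0368,0,0],[1,-0.012,-0.0368,0,0],[1,-0.012,-0.0368,0,0],[1,-0.012,-0.0368,0,0]]';python3 -m jog '[[1,0,0,0.03,0],[1,0,0,0.02,0],[1,0,0,0,0],[1,0,0,0,0]]'; done | grep -E 'tcp|ori|gap'; python3 -c "
from workcell import env
s=env.get_state();print(s['joint_pos'],s['tcp_pos'])"
```

```text
tcp_pos: [0.4989, 0.1027, 0.1037]
orientation: [-0.001, -0.002, 1.0, 0.001]
finger_gap: 0.0102
tcp_pos: [0.5594, -0.0814, 0.1032]
orientation: [-0.001, -0.001, 1.0, 0.001]
finger_gap: 0.0104
tcp_pos: [0.6199, -0.265, 0.1025]
orientation: [-0.001, -0.001, 1.0, 0.002]
finger_gap: 0.0104
tcp_pos: [0.6183, -0.2624, 0.0514]
orientation: [-0.002, -0.001, 1.0, 0.002]
finger_gap: 0.0101
[-0.52149652  0.59240371  0.0556651   1.04069371  0.00168657 -0.52365601] [ 0.61833822 -0.26239977  0.05144796]
```

```bash
python3 -m jog '[[1,0,0,0.025,0],[1,0,0,0.014,0],[1,0,0,0,0],[1,0,0,0,0]]';python3 -m jog '[[0.4,0,0,0,0],[0.4,0,0,0,0],[0.4,0,0,0,0],[0.4,0,0,-0.03,0],[0.4,0,0,-0.04,0]]'; python3 -m jog '[[0.3,0.01,0.037,-0.02,0],[0.3,0.02,0.036,0,0],[0.3,0.02,0.036,0,0],[0.3,0.02,0.036,0,0],[0.3,0.02,0.036,0,0]]';python3 -m jog '[[0.3,0.02,0.036,0,0],[0.3,0.023,0.036,0,0],[0.3,0.0413,0.016,0,0],[0.3,0,0,0,0],[0.3,0,0,0,0]]'; python3 - <<'E'
from h import *
print(env.get_state()['tcp_pos'])
c=env.read_camera("side");im=c["img"].astype(int)
m=(im.min(2)>170)&(im.max(2)-im.min(2)<35); m[:, :430][:240]=0
n,l,s,ce=cv2.connectedComponentsWithStats(m.astype('uint8'))
for i in range(1,n):
    if s[i,4]>15 and s[i,1]<360: print(s[i],ce[i],w(c,*ce[i],.012)[:2])
E
```

```text
clock: 22.83
tcp_pos: [0.6203, -0.2626, 0.0156]
orientation: [-0.0, -0.002, 1.0, 0.001]
wrist_force: [0.1, -0.7, 0.6]
finger_gap: 0.0105
grip_force: 29.4
clock: 23.25
tcp_pos: [0.6177, -0.2619, 0.0821]
orientation: [-0.003, -0.001, 1.0, 0.003]
wrist_force: [0.9, -0.5, -0.2]
finger_gap: 0.0253
grip_force: 0.0
clock: 23.67
tcp_pos: [0.5298, -0.0829, 0.1056]
orientation: [0.001, -0.001, 1.0, 0.001]
wrist_force: [0.9, 0.6, 0.2]
finger_gap: 0.0295
grip_force: 0.0
clock: 24.08
tcp_pos: [0.4462, 0.0034, 0.1051]
orientation: [-0.0, -0.002, 1.0, 0.001]
wrist_force: [0.7, -0.6, 1.2]
finger_gap: 0.03
grip_force: 0.0
[0.44620454 0.0033611  0.10508287]
[  430     0   210   184 26644] [550.25296502  67.22222639] [1.5236737  0.19256468]
[ 430   85  145  109 3067] [486.79980437 142.57222041] [ 0.9977525  -0.00712768]
[430  90   7   6  20] [432.5  92.9] [1.05829105 0.24115541]
[483 116  20  14  46] [492.91304348 122.7826087 ] [1.08215021 0.04697067]
[467 167  42  31 612] [486.26143791 181.92156863] [ 0.88226271 -0.10659023]
[563 175   8   9  25] [566.24 178.84] [ 1.03984041 -0.18165397]
[533 183  49 
[... 498 characters left out ...]
81154]
[537 224  46  35 576] [559.27430556 241.65798611] [ 0.86706176 -0.28216007]
[366 241  22  20 339] [376.35988201 250.31268437] [ 0.57317009 -0.14077131]
[196 261  17  14  65] [202.44615385 267.27692308] [ 0.30559254 -0.03172672]
[182 270  12  10  47] [186.42553191 274.31914894] [ 0.27939074 -0.03268832]
[   0  274   65  126 2199] [ 38.08867667 336.75397908] [ 0.07444662 -0.03574228]
[436 282  28  24 317] [449.54574132 293.32807571] [ 0.62115303 -0.2636588 ]
[410 314  14   9  52] [415.63461538 317.90384615] [ 0.547763   -0.26946785]
[412 318  20  19  73] [421.94520548 326.82191781] [ 0.54636243 -0.28450911]
[ 320  332   88   68 3167] [363.20429428 373.38869593] [ 0.43575228 -0.29589419]
```

```bash
python3 -m jog '[[0.3,0.0035,0.002,0.035,0],[0.3,0,0,0.035,0],[0.3,0,0,0.028,0],[0.3,0,0,0,0],[0.3,0,0,0,0]]';python3 -m jog '[[1,0,0,0,0],[1,0,0,0,0],[1,0,0,0,0],[1,0,0,0,0]]' 30;python3 -m jog '[[1,0,0,-0.03,0],[1,0,0,-0.03,0],[1,0,0,-0.03,0],[1,0,0,0,0],[1,0.0065,-0.0377,0,0]]';python3 -m jog '[[1,0,-0.0377,0,0],[1,0,-0.0377,0,0],[1,0,-0.0377,0,0],[1,0,-0.0377,0,0],[1,0,-0.0377,0,0]]';python3 -m jog '[[1,0,-0.0377,0,0],[1,0,-0.0377,0,0],[1,0,0,0.03,0],[1,0,0,0,0],[1,0,0,0,0]]'
```

```text
clock: 24.55
tcp_pos: [0.4455, 0.0035, 0.0063]
orientation: [-0.001, -0.001, 1.0, 0.001]
wrist_force: [0.2, -0.5, 0.8]
finger_gap: 0.0298
grip_force: 0.0
clock: 24.88
tcp_pos: [0.4476, 0.0035, 0.0085]
orientation: [0.002, -0.001, 1.0, 0.0]
wrist_force: [0.9, -0.1, 5.7]
finger_gap: 0.0104
grip_force: 29.7
clock: 25.3
tcp_pos: [0.4418, -0.0304, 0.0994]
orientation: [0.003, -0.005, 1.0, 0.001]
wrist_force: [0.1, -0.8, 0.4]
finger_gap: 0.0101
grip_force: 29.4
clock: 25.72
tcp_pos: [0.4392, -0.2241, 0.0967]
orientation: [0.0, -0.001, 1.0, 0.001]
wrist_force: [1.7, 1.0, -0.8]
finger_gap: 0.0106
grip_force: 29.4
clock: 26.13
tcp_pos: [0.438, -0.2968, 0.065]
orientation: [-0.001, -0.001, 1.0, 0.002]
wrist_force: [-0.5, 0.3, -1.0]
finger_gap: 0.0105
grip_force: 29.4
```

```bash
python3 -m jog '[[1,0.001,0,0.03,0],[1,0,0,0.023,0],[1,0,0,0,0],[1,0,0,0,0]]';python3 -m jog '[[0.4,0,0,0,0],[0.4,0,0,0,0],[0.4,0,0,0,0],[0.4,0,0,-0.03,0],[0.4,0,0,-0.04,0]]'; python3 -m jog '[[0,0,0.04,-0.04,0],[0,0,0.04,0,0],[0,0,0.04,0,0],[0,0,0.04,0,0],[0,0,0.03,0,0]]'; python3 - <<'E'
from h import *
print(env.get_state()['tcp_pos'])
c=snap("top","t3.png",(390,210,530,310),5.5)
E
```

```text
clock: 26.47
tcp_pos: [0.4382, -0.2961, 0.0135]
orientation: [-0.001, -0.002, 1.0, 0.002]
wrist_force: [-0.1, 0.1, -0.2]
finger_gap: 0.0105
grip_force: 32.5
clock: 26.88
tcp_pos: [0.4364, -0.2956, 0.0816]
orientation: [-0.002, -0.001, 1.0, 0.003]
wrist_force: [0.8, -1.2, -0.2]
finger_gap: 0.0255
grip_force: 0.0
clock: 27.3
tcp_pos: [0.4378, -0.1159, 0.1142]
orientation: [0.001, -0.001, 1.0, 0.001]
wrist_force: [0.2, 0.1, 0.1]
finger_gap: 0.0424
grip_force: 0.0
[ 0.43781357 -0.11587965  0.1142006 ]
```

View pics/t3.png

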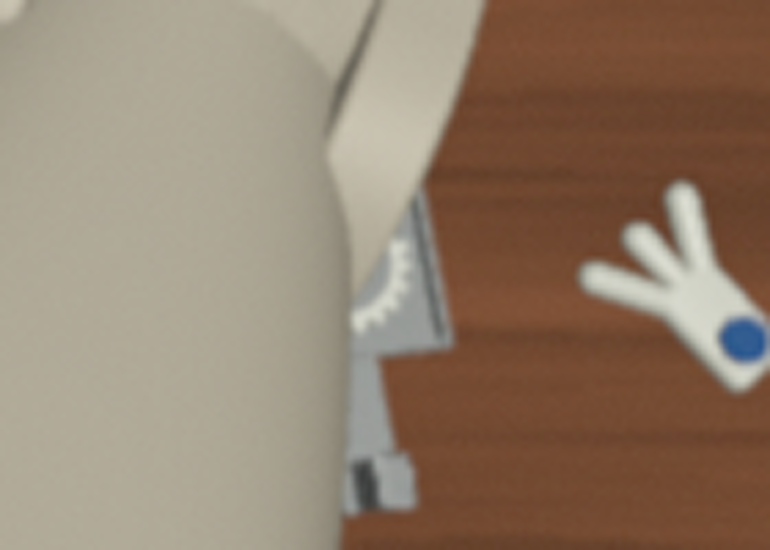

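```bash
python3 -m jog '[[0.1,0.0153,-0.032,0,0],[0.1,0.0153,-0.032,0,0],[0.1,0.0153,-0.032,0,0],[0.1,0.0153,-0.032,0,0],[0.1,0.0153,-0.032,0,0]]';python3 -m jog '[[0.1,0.0153,-0.032,0,0],[0.1,0,0,0,-6.7],[0.1,0,0,0.03,0],[0.1,0,0,0,0],[0.1,0,0,0,0]]'; python3 - <<'E'
from h import *
s=env.get_state();print(s['tcp_pos'],s['orientation'],s['joint_pos'])
c=env.read_camera("top")
T=lambda u,v,z:P(c,u,v,z,390,210,5.5)
print('post',np.mean([T(*q,.038) for q in((375,458),(408,453),(417,506),(382,511))],0))
c=env.read_camera("side")
S=lambda u,v,z:P(c,u,v,z,170,90,5.5)
print('lamp',S(488,70,.061),S(655,235,.061),S(677,17,.061),(S(655,235,.061)+S(677,17,.061))/2)
E
```

```text
clock: 27.77
tcp_pos: [0.3616, -0.2799, 0.1138]
orientation: [0.001, -0.002, 1.0, 0.0]
wrist_force: [-0.5, -0.8, -0.2]
finger_gap: 0.0386
grip_force: 0.0
clock: 28.18
tcp_pos: [0.3457, -0.3094, 0.0822]
orientation: [-0.001, -0.059, 0.998, 0.002]
wrist_force: [0.5, 1.0, 0.9]
finger_gap: 0.0383
grip_force: 0.0
[ 0.34573589 -0.30939871  0.08221321] [-8.33582443e-04 -5.91650655e-02  9.98245444e-01  2.19864719e-03] [-0.9040574   0.19894227 -0.46614673  0.91026946  0.00114135 -1.02245961]
post [ 0.34578779 -0.30765322]
lamp [0.56828783 0.33852125] [0.57349294 0.1859994 ] [0.66444709 0.34329684] [0.61897002 0.26464812]
```

```bash
python3 -m jog '[[0.1,0,0.0015,0.03,0],[0.1,0,0,0.03,0],[0.1,0,0,0.016,0],[0.1,0,0,0,0],[0.1,0,0,0,0]]';python3 -m jog '[[1,0,0,0,0],[1,0,0,0,0],[1,0,0,0,0],[1,0,0,0,0]]' 80;python3 -m jog '[[1,0,0,-0.01,0],[1,0,0,-0.01,0],[1,0,0,0,0],[1,0,0,0,0]]'
```

```text
clock: 28.7
tcp_pos: [0.3469, -0.3084, 0.0071]
orientation: [-0.0, -0.06, 0.998, 0.001]
wrist_force: [0.8, 0.2, 1.0]
finger_gap: 0.0384
grip_force: 0.0
clock: 29.03
tcp_pos: [0.3479, -0.31, 0.0086]
orientation: [0.001, -0.06, 0.998, -0.0]
wrist_force: [-0.5, 0.8, 5.9]
finger_gap: 0.012
grip_force: 78.8
clock: 29.37
tcp_pos: [0.3473, -0.3098, 0.0277]
orientation: [0.001, -0.06, 0.998, -0.0]
wrist_force: [-0.6, 0.2, -1.0]
finger_gap: 0.012
grip_force: 78.2
```

```bash
for i in 1; do python3 -m jog '[[1,0,0,-0.025,0],[1,0,0,-0.025,0],[1,0,0,-0.025,0],[1,-0.0285,-0.001,0,4.1],[1,-0.0285,-0.001,0,0]]';python3 -m jog '[[1,-0.0017,0.02,0,0],[1,-0.0017,0.035,0,0],[1,-0.0017,0.035,0,0],[1,-0.0017,0.035,0,0],[1,-0.0017,0.035,0,0]]'; python3 -m jog '[[1,-0.0017,0.035,0,0],[1,-0.0017,0.035,0,0],[1,-0.0017,0.035,0,0],[1,-0.0017,0.035,0,0],[1,-0.0017,0.035,0,0]]';python3 -m jog '[[1,-0.0017,0.035,0,0],[1,-0.0017,0.035,0,0],[1,-0.0017,0.035,0,0],[1,-0.0017,0.035,0,0],[1,-0.0017,0.035,0,0]]'; python3 -m jog '[[1,-0.0017,0.035,0,0],[1,-0.0017,0.02,0,0],[1,0,0,0,0]]'; done |grep -vE 'clock'; python3 -c "
from workcell import env
s=env.get_state();print(s['joint_pos'],s['tcp_pos'],s['orientation'])"
```

```text
tcp_pos: [0.4042, -0.3071, 0.1033]
orientation: [0.001, -0.021, 1.0, -0.0]
wrist_force: [1.1, -0.4, -2.0]
finger_gap: 0.0122
grip_force: 78.5
tcp_pos: [0.4038, -0.1444, 0.1013]
orientation: [-0.0, -0.023, 1.0, 0.001]
wrist_force: [0.3, 0.5, -1.0]
finger_gap: 0.012
grip_force: 78.5
tcp_pos: [0.4039, 0.0309, 0.102]
orientation: [-0.0, -0.024, 1.0, 0.001]
wrist_force: [0.7, 1.1, -2.1]
finger_gap: 0.0121
grip_force: 78.5
tcp_pos: [0.404, 0.2062, 0.1022]
orientation: [-0.0, -0.024, 1.0, 0.001]
wrist_force: [0.7, -0.3, -1.5]
finger_gap: 0.0118
grip_force: 78.5
tcp_pos: [0.4055, 0.2632, 0.1023]
orientation: [0.0, -0.026, 1.0, 0.002]
wrist_force: [1.3, -1.1, -1.6]
finger_gap: 0.012
grip_force: 78.6
[ 0.40742224  0.20899728 -0.3976434   0.96219144  0.00316757  0.35496004] [0.40549271 0.26319943 0.10233839] [ 3.22403200e-04 -2.62296014e-02  9.99654208e-01  1.83547305e-03]
```

```bash
python3 -m jog '[[1,0,-0.006,0.03,0],[1,0,0,0.03,0],[1,0,0,0.02,0],[1,0,0,0,0],[1,0,0,0,0]]';python3 -m jog '[[1,0,0,0.006,0],[1,0,0,0.005,0],[1,0,0,0,0],[1,0,0,0,0]]'; python3 - <<'E'
from h import *
print(env.get_state()['tcp_pos'])
c=snap("side","s8.png",(190,70,350,190),5)
E
```

```text
clock: 31.7
tcp_pos: [0.4043, 0.2526, 0.0217]
orientation: [-0.002, -0.024, 1.0, 0.0]
wrist_force: [-0.2, -0.1, -1.3]
finger_gap: 0.0119
grip_force: 78.5
clock: 32.03
tcp_pos: [0.4061, 0.2538, 0.0121]
orientation: [0.0, -0.024, 1.0, 0.001]
wrist_force: [0.0, 1.0, -1.3]
finger_gap: 0.012
grip_force: 78.6
[0.40610792 0.25379008 0.01213589]
```

View pics/s8.png

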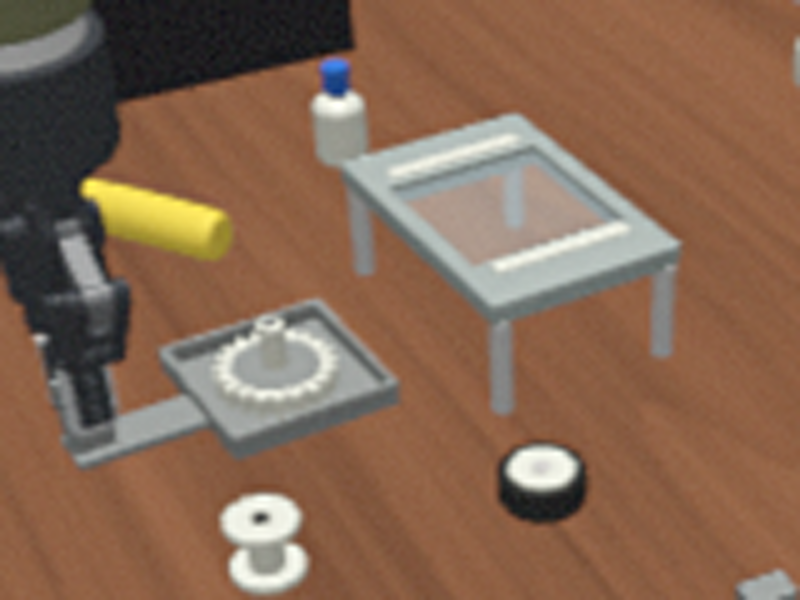

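Dish rim corners are at about (160,350), (318,302), (398,380) and (237,443). Lamp plate corners are at (343,165), (517,117), (680,243) and (493,308). The gear is aboard and lies flat.

```bash
python3 - <<'E'
from h import *
c=env.read_camera("side");S=lambda q,z:P(c,*q,z,190,70,5)
def quad(n,Q,z):
    p=np.array([S(q,z) for q in Q]); m=p.mean(0); ex=(p[1]+p[2]-p[0]-p[3])/2; ey=(p[0]+p[1]-p[2]-p[3])/2
    print(n,m,np.linalg.norm(ex),np.degrees(np.arctan2(ex[1],ex[0])),np.linalg.norm(ey),np.degrees(np.arctan2(-ey[0],ey[1])))
for z in(.012,.015): quad('dish',((160,350),(318,302),(398,380),(237,443)),z)
quad('lamp',((343,165),(517,117),(680,243),(493,308)),.061)
E
```

```text
dish [0.4979171  0.26203867] 0.08161907146990406 4.5248182599520534 0.08169231668447778 4.249814099527803
dish [0.49657869 0.25780873] 0.0811160054943674 4.524818259952059 0.08118879925593318 4.2498140995278035
lamp [0.62018973 0.26682961] 0.09850684562600673 3.403182846348911 0.14537995692508862 3.359066806277428
```

```bash
python3 -m jog '[[1,0,0,0.002,0.7],[1,-0.02,0.0006,0,0],[1,-0.02,0.0006,0,0],[1,-0.02,0.0006,0,0],[1,0,0,0,0]]';python3 -m jog '[[1,-0.02,0.0006,0,0],[1,-0.02,0.0006,0,0],[1,-0.02,0.0006,0,0],[1,-0.003,0,0,0],[1,0,0,0,0]]'; python3 - <<'E'
from h import *
s=env.get_state();print(s['tcp_pos'],s['orientation'])
E
```

```text
clock: 32.55
tcp_pos: [0.4707, 0.2585, 0.0105]
orientation: [0.003, -0.017, 1.0, 0.002]
wrist_force: [1.2, 0.6, -0.9]
finger_gap: 0.0124
grip_force: 78.6
clock: 32.97
tcp_pos: [0.5293, 0.2617, 0.0095]
orientation: [0.0, -0.017, 1.0, 0.001]
wrist_force: [-0.6, 0.6, -1.3]
finger_gap: 0.012
grip_force: 78.6
[0.52934726 0.26165926 0.00951936] [ 2.14740395e-04 -1.72556515e-02  9.99850516e-01  1.06833103e-03]
```

```bash
python3 -m jog '[[1,0,0.0015,0.001,0],[1,0,0,0.001,0],[1,0,0,0,0]]';python3 -m jog '[[0.4,0,0,0,0],[0.4,0,0,0,0],[0.4,0,0,0,0],[0.4,0,0,0,0]]'; python3 - <<'E'
from h import *
c=snap("top","t9.png"); s=snap("side","s9.png",(190,70,350,190),5)
E
```

```text
clock: 33.22
tcp_pos: [0.5277, 0.2626, 0.0086]
orientation: [0.0, -0.018, 1.0, 0.0]
wrist_force: [0.5, -2.7, 4.9]
finger_gap: 0.0122
grip_force: 79.5
clock: 33.55
tcp_pos: [0.5277, 0.2633, 0.0075]
orientation: [-0.0, -0.018, 1.0, 0.001]
wrist_force: [-0.0, -0.3, 0.4]
finger_gap: 0.0258
grip_force: 0.0
```

```bash
python3 -m jog '[[0.4,0,0,-0.02,0],[0.4,0,0,-0.03,0],[0.4,0,0,-0.04,0],[0.4,0.03,0,-0.02,0],[0.4,0.03,-0.02,0,0]]';python3 -m jog '[[0.4,0.02,-0.035,0,0],[0.4,0.02,-0.035,0,0],[0.4,0,-0.04,0,0],[0.4,0,-0.04,0,0],[0.4,0,-0.04,0,0]]';python3 -m jog '[[0.4,0,-0.04,0,0],[0.4,0,-0.04,0,0],[0.4,0,0,0,0]]'; python3 - <<'E'
from h import *
from scipy import ndimage
np.set_printoptions(precision=4,suppress=True)
c=env.read_camera("side")
f=200/np.tan(np.radians(c["fov_y"])/2)
c=env.read_camera("top"); im=c["img"].astype(int)
f=200/np.tan(np.radians(c["fov_y"])/2)
def pr(p):
    q=c["T"][:3,:3].T@(np.array(p)-c["T"][:3,3]); return c["cx"]+f*q[0]/-q[2],c["cy"]+f*q[1]/q[2]
# post top (grey) in front of lamp + gear/dish seen through lens
u,v=pr((.529,.263,.038)); print('post px',u,v)
a=c["img"]; print('row profile through lens centre:')
u,v=map(lambda t:int(round(t)),pr((.619,.267,.012))); print(u,v)
print([tuple(a[v,x]) for x in range(u-30,u+31,3)])
print([tuple(a[y,u]) for y in range(v-24,v+55,3)])
hsv=im.max(2)-im.min(2)
m=((hsv<22)&(im.max(2)>110)&(im.max(2)<215)).astype('uint8'); x,y=map(int,pr((.54,.263,.004)))
print('tongue mid', [(yy,np.flatnonzero(m[yy,x-20:x+21]).mean()+x-20 if m[yy,x-20:x+21].any() else None) for yy in range(y-3,y+12,2)])
E
```

```text
clock: 34.07
tcp_pos: [0.4737, 0.244, 0.1228]
orientation: [0.005, -0.019, 1.0, 0.003]
wrist_force: [0.1, -0.6, -0.7]
finger_gap: 0.0252
grip_force: 0.0
clock: 34.48
tcp_pos: [0.4353, 0.0483, 0.1175]
orientation: [0.0, -0.018, 1.0, 0.001]
wrist_force: [0.9, 0.2, -0.0]
finger_gap: 0.0254
grip_force: 0.0
clock: 34.73
tcp_pos: [0.4398, -0.0367, 0.1174]
orientation: [0.001, -0.014, 1.0, -0.001]
wrist_force: [-0.5, 0.4, -0.1]
finger_gap: 0.0256
grip_force: 0.0
post px 197.67848625356743 213.34973648716397
row profile through lens centre:
201 178
[(np.uint8(212), np.uint8(213), np.uint8(202)), (np.uint8(178), np.uint8(183), np.uint8(175)), (np.uint8(127), np.uint8(126), np.uint8(122)), (np.uint8(149), np.uint8(130), np.uint8(117)), (np.uint8(154), np.uint8(143), np.uint8(134)), (np.uint8(157), np.uint8(166), np.uint8(166)), (np.uint8(180), np.uint8(186), np.uint8(185)), (np.uint8(203), np.uint8(208), np.uint8(203)), (np.uint8(171), np.uint8(178), np.uint8(179)), (np.uint8(198), np.uint8(204), np.uint8(199)), (np.uint8(193), np.uint8(198), np.uint8(193)), (np.uint8(169), np.uint8(175), np.u
[... 1211 characters left out ...]
160), np.uint8(157)), (np.uint8(158), np.uint8(160), np.uint8(157)), (np.uint8(157), np.uint8(161), np.uint8(157)), (np.uint8(150), np.uint8(152), np.uint8(149)), (np.uint8(159), np.uint8(162), np.uint8(159)), (np.uint8(163), np.uint8(166), np.uint8(163)), (np.uint8(74), np.uint8(77), np.uint8(75)), (np.uint8(113), np.uint8(81), np.uint8(64)), (np.uint8(115), np.uint8(73), np.uint8(50)), (np.uint8(106), np.uint8(68), np.uint8(45)), (np.uint8(108), np.uint8(68), np.uint8(45))]
tongue mid [(208, np.float64(202.0)), (210, np.float64(202.0)), (212, np.float64(201.3)), (214, np.float64(201.0)), (216, np.float64(201.0)), (218, np.float64(201.0)), (220, np.float64(206.0)), (222, np.float64(204.0))]
```

```bash
python3 - <<'E'
from h import *
np.set_printoptions(precision=4,suppress=True)
c=env.read_camera("top"); a=c["img"].astype(int)
print('sat u200-206 v155-168',(a.max(2)-a.min(2))[155:169,[196,201,206]].T)
print('sat row178',(a.max(2)-a.min(2))[178,176:192])
print('back x',w(c,201,161.5,.012)[:2],'left y',w(c,183,178,.012)[:2],'tongue end',w(c,201,219,.004)[:2],'tongue mid',w(c,201.2,214,.02)[:2])
m=((a.min(2)>188)&(a.max(2)-a.min(2)<14)).astype('uint8')[165:192,184:216]
y,x=np.nonzero(m);print('gear',x.min()+184,x.max()+184,y.min()+165,y.max()+165)
E
```

```text
sat u200-206 v155-168 [[10 25 32 31 32 33 23  4  6  9  9  8  8  7]
 [14 28 31 32 32 31 20  1  8  9  8  8  6  6]
 [19 30 32 32 32 29 14  2  9  8  8  8  7  7]]
sat row178 [ 8  5 25 32 32 32 33 20  4  9  9  8  8  6  7  5]
back x [0.6582 0.2686] left y [0.6182 0.308 ] tongue end [0.5232 0.2632] tongue mid [0.5314 0.2595]
gear 190 213 168 188
```

```bash
python3 -c "
from workcell import env
print(env.hand_in())"
```

```text
the job is handed in; nothing more can be done
None
```

I handed the job in at about 35 s on the robot's clock: all three gears are in their own trays, and the biggest tray, with its gear aboard, is on the table under the lens, about 2 mm off centre and 1° off square by the cameras; the bystanders were left alone.

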